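Free the seized T-handled insert from the block heater

ROBOT

A 6-joint arm with a two-finger parallel gripper is mounted at the origin on the work surface. World frame = base frame: x ahead of the robot, y to its left, z up, the work surface at z = 0. Lengths are in m, angles in rad, forces in N, time in s.
With the tool pointing down it reaches from about 0.275 to 0.725 m from the base axis. Payload 15.9 kg.
Tool frame: the origin (TCP) lies at the very end of the fingers, on their centre line; the grasp point (between the pads) lies behind it (grip_point_offset is the z of the grasp point in the tool frame, in m); z points along the fingers, y is the line along which they close (so a half turn about z gives the same grasp; the last joint's range is limited). The gripper opens to 85 mm and grips with 20 to 120 N. Pads are 22 mm wide; open, the fingers measure 114 mm over their backs; the gripper's body (76 mm by 85 mm) begins 54 mm behind the grasp point. The pads swing forward as they close: fully open they stand 13 mm farther back than shut.
Start: joints at [1.327, 0.213, -0.034, 1.323, 0, 1.571], TCP at [0.121, 0.485, 0.231] pointing down, gripper open.
Joint ranges: [-2.98, 2.98], [-0.74, 1.72], [-1.14, 1.35], [-2.1, 2.04], [-1.57, 1.44], [-3.14, 3.14]. Speed limits (rad/s): [1.89, 1.89, 2.39, 2.57, 3.14, 3.14].

INTERFACE

Orientations are given as a rotation vector (axis times angle).
In Python, from station import sense, get_image, camera_params, close_job, find_in, outline_of, grip_point_offset gives the robot as it stands. The module is installed in compiled form; this text tells all that it offers.
- The arm moves only by the tool arm_command, never from a script. Its argument "targets" is a list of rows, each an object with "angular": the turn, a rotation vector about the tool's x, y, z each as a share of 2 rad, from -1 to 1, a list of three; "linear": the shift along the tool's x, y, z each as a share of 500 mm, from -1 to 1, a list of three; "hand": the opening, from 0 (shut) to 1 (fully open). A call has exactly 8 rows; each row is the pose to reach, as a shift and turn from the pose commanded when the call began, along the tool's axes at that moment; what a row does not reach only later rows make up. A row lasts 1/10 s, in which the tool goes at most 50 mm and 8.59 degrees, less where a joint would pass 70% of its speed; a pose out of reach is approached as far as the arm can. A call with a number of a shift or a turn outside -1 to 1 is refused whole. A call with a gripper value outside its range is refused whole. The fingers move at their own pace and stop on an object; "squeeze" is the grip in N (left out, the last holds). Time passes only in rows, so rows that repeat a pose let the fingers close, or fill a call up. It gives the time, the measured TCP pose, the force, the opening and the grip force at its end, in the units of the state.
- sense(): the state, without advancing time (a new reading comes with each control period).
- get_image(name): name is "scene" or "top"; returns (picture, depth): 420x560x3 uint8, red, green, blue; 420x560 float32, m along the optical axis (not along the pixel's ray), 0 where there is no reading.
- camera_params(name): a dict with "mtx" (3x3 intrinsics, pixels), "cam_to_world" (4x4, takes a point from camera to world coordinates). Camera axes: x right, y down, z forward; pixel columns grow to the right and rows downward; lengths in m; the calibration is good to about 2 mm. A picture is of the moment at which its call begins. camera_params takes no time and is no camera call.
- close_job(): hands the job in; it is judged then, once.
Trained networks look in the newest picture that a camera, given by its name, has taken for a name from the list of things; names that differ only in an ending like _2 or _b are one class to them, and where a whole thing is asked for, a point or a joint stands for the part that bears it (a point fixed in the world has none). Each returns a list of dicts, best first, with "p" (0 to 1); they miss things now and then, are a little off and sometimes report something else, mostly with a low value. They report only what shows in the picture. A call takes as long as a camera call.
- find_in(camera, target): "rect" ([left, top, right, bottom] in pixels, round what is visible of it).
- outline_of(camera, target): "pixels" (420x560 bool, what is visible of it) and "rect" ([left, top, right, bottom] in pixels, round what is visible of it).
The state is a dict: "t": time; "q": joint angles; "joint_velocities": joint speeds; "effort": joint torques, N m; "position": TCP position; "eef_rot": TCP orientation; "force": force on the tool from outside, world axes, zero at the start; "ft_torque": the same for the moment, N m; "finger_gap": opening from 0.0 (shut) to 1.0 (fully open); "grip_force": force on a finger pad.
Only numpy, scipy, OpenCV 4.12 (cv2) and the standard library are available. Lean on these libraries where they do the work, as an engineer would, in place of code of your own. Each camera call takes 0.05 s, during which the arm holds its last target. There are 200 camera calls.

TASK

Swing the clear hood of the block heater up past its over-centre spring so that it stays fully open by itself when let go. The steel T-handled insert has seized in the aluminium block, which only its own weight holds in the heater: work the insert loose by twisting its T-bar back and forth while pulling gently upward, without lifting the block out of its seat. Then hang the insert upright by its T-bar across the two rails of the rack, on the free part beside the one already hanging there, and let go, leaving that one and the box of pipette tips where they are.

Things in the scene. Friction and masses are not known exactly. Their poses are not given: they have to be found in the camera images.
- heater: White block heater fixed to the bench, 230 x 220 mm, flat top (deck) 85 mm above the bench. Origin: at bench level under the axis of the insert's well. Its x axis points from the handle side (front, towards the robot) to the hood's hinge; z up. The top of the aluminium block (130 x 110 mm) is flush with the deck.
- well (a point): Mouth of the insert's well, in the middle of the block's top (seated), 85 mm above the bench. Round it, at x = +-38, y = +-36 mm along the heater's axes, four steel lifting studs 10 mm thick stand 40 mm tall on the block; the insert's T-bar lies between them and can turn only about 0.5 rad either way from the heater's x axis.
- block (a joint): Height of the aluminium block above its seat, m: 0 seated. It weighs 2.4 kg (24 N) and nothing else holds it down: a straight pull on the seized insert brings the block up with it. It must not rise by 10 mm or more and must be down in its seat at the end.
- hood (a joint): Angle of the clear plastic hood, rad: 0 closed (as at the start), 1.80 fully open against its stop. Below about 1.15 it falls shut; beyond that its spring swings it open and holds it. Lifting takes about 3 to 6 N at the handle. The hood, 180 mm long, 172 wide and 64 high, is open below and covers the block and insert when closed.
- hood_grip (a point): Holding place on the hood's black handle: an upright fin 14 mm thick (across the heater's y), 30 mm tall, standing out 50 mm from the middle of the hood's front; this point is at mid-height, 30 mm in front of the hood. It can be pinched from above across its thickness and pivots between the fingers as the hood swings. Moves with the hood.
- hood_hinge (a point): Middle of the hood's hinge axis, which runs along the heater's y, 90 mm behind the heater's origin (heater +x) and 86 mm above the bench. With the hood closed hood_grip lies 210 mm in front of it and 47 mm above it; opening carries hood_grip up and then back over the hinge.
- insert: The seized steel insert, 0.25 kg, 98 mm tall. Origin: centre of its foot; z up along the shank; x along the T-bar. Shank 12 mm thick up to z = 35 mm, then 16 mm; collar 40 mm across at z = 55 to 63 mm, resting on the block's top at the start (foot 30 mm above the bench); neck 16 mm thick up to the T-bar. Foot clear of the block after 55 mm of rise.
- insert_bar (a point): Centre of the insert's T-bar: 110 mm long (insert x), 16 mm thick, 20 mm tall, 88 mm above the foot. Seized for the first 16 mm up, loose after. Straight out it resists with about 40 N (more than the block's weight); turning takes about 0.3 N m, and while it turns a pull of 15 to 20 N creeps it up, some 2 mm for every 0.8 rad.
- rack: White and aluminium rack fixed to the bench, 240 mm long along its y. Origin: centre of its underside. Two rails along its y at x = +-38 mm (10 mm wide, 66 mm clear between), tops 90 mm above the bench. A hung insert has its T-bar across the rails (along rack x), its shank down between them, its foot 12 mm above the bench. The half with y < 0 is free.
- spare: A second insert of the same shape, already hanging on the half of the rack with y > 0; origin at its foot. To be left where it is.
- tipbox: Grey open box of pipette tips, 120 x 85 x 65 mm, beside the heater on the side away from the rack. Origin: centre of its underside. To be left where it is.

How it is judged:
By the outcome, as a careful person would: the job done as asked, in the order asked, and still so for the second after the job is handed in, with the robot touching nothing.
It also fails if it takes over 72 s, if anything falls off the work surface, if the arm or the gripper's body presses on something with over 40 N, if the wrist force passes 120 N, or if a joint passes its speed limit or range.

## Working session

There is one attempt and no reset: what is moved stays moved. The work goes in short steps, Python scripts to look and compute and a tool call to move; the robot and the scene stay as the last step left them, time stands still between calls to the robot, and variables do not carry over. Pictures are saved under pics/ and viewed, at most 10 in all, crops included, and the job is handed in when it is done.

Besides the shell and the picture viewer there is one more tool, called after ">>>" in YAML: its name, and indented under it one key for each argument. arm_command: Moves the arm, as the interface text tells. Shift numbers are shares of 500 mm and turn numbers shares of 2 rad, none past 1 either way. Its arguments: {"type":"object","properties":{"targets":{"type":"array","items":{"type":"object","properties":{"angular":{"type":"array","items":{"type":"number"}},"linear":{"type":"array","items":{"type":"number"}},"hand":{"type":"number"}}}},"squeeze":{"type":"number"}},"required":["targets"]}

```bash
mkdir -p pics; cat > h.py <<'E'
import numpy as np, cv2
from station import *
from scipy.spatial.transform import Rotation as R
def cloud(cam,d):
    p=camera_params(cam);K=np.array(p["mtx"]);T=np.array(p["cam_to_world"])
    v,u=np.indices(d.shape)
    P=np.stack([(u-K[0,2])/K[0,0]*d,(v-K[1,2])/K[1,1]*d,d],-1)
    return P@T[:3,:3].T+T[:3,3]
E
python3 - <<'E'
from h import *
print(grip_point_offset if not callable(grip_point_offset) else grip_point_offset())
s=sense();print({k:np.round(s[k],3) for k in s})
for c in ["scene","top"]:
    im,d=get_image(c);W=cloud(c,d);cv2.imwrite(f"pics/{c}0.png",im[:,:,::-1]);np.savez(f"/tmp/{c}.npz",im=im,d=d,W=W)
    print(c,np.round(camera_params(c)["cam_to_world"],2).tolist())
    for n in ["heater","hood_grip","insert_bar","insert","rack","spare","tipbox"]:
        for r in outline_of(c,n)[:2]:
            m=r["pixels"]&(d>0)
            if m.sum()<5: continue
            q=W[m];print(n,round(r["p"],2),np.round(r["rect"]),m.sum(),np.round(np.median(q,0),3),np.round(np.percentile(q,[3,97],axis=0),3).tolist())
E
```

```text
-0.0187
{'t': np.float64(0.0), 'q': array([ 1.327,  0.213, -0.035,  1.324, -0.   ,  1.571]), 'joint_velocities': array([ 0.001,  0.002, -0.   , -0.001, -0.001, -0.002]), 'effort': array([-5.0000e-03, -6.8616e+01,  4.8712e+01,  1.8000e-02, -1.0000e-03,
        0.0000e+00]), 'position': array([0.121, 0.485, 0.231]), 'eef_rot': array([-3.820e-01, -3.118e+00,  2.000e-03]), 'force': array([ 0.348, -0.284, -0.565]), 'ft_torque': array([-0.031, -0.014,  0.024]), 'grip_force': np.float64(0.0), 'finger_gap': np.float64(0.999)}
scene [[-0.56, 0.63, -0.54, 1.18], [0.83, 0.43, -0.35, 0.44], [0.01, -0.65, -0.76, 0.99], [0.0, 0.0, 0.0, 1.0]]
heater 0.63 [207. 163. 326. 284.] 8569 [0.643 0.025 0.14 ] [[0.505, -0.086, 0.022], [0.715, 0.111, 0.153]]
heater 0.32 [214. 162. 312. 253.] 4701 [0.603 0.008 0.151] [[0.505, -0.084, 0.104], [0.685, 0.088, 0.154]]
hood_grip 0.85 [216. 161. 314. 253.] 4825 [0.603 0.009 0.151] [[0.502, -0.085, 0.1], [0.685, 0.088, 0.154]]
hood_grip 0.73 [362. 234. 419. 292.] 1906 [0.517 0.323 0.051] [[0.444, 0.277, 0.004], [0.566, 0.366, 0.065]]
rack 0.61 [169. 120. 245. 189.] 2
[... 466 characters left out ...]
483, -0.106, 0.076], [0.69, 0.099, 0.154]]
hood_grip 0.65 [244. 163. 324. 262.] 6353 [ 0.591 -0.005  0.15 ] [[0.504, -0.088, 0.146], [0.683, 0.08, 0.154]]
insert_bar 0.38 [246. 161. 327. 264.] 6308 [ 0.592 -0.005  0.15 ] [[0.504, -0.088, 0.146], [0.683, 0.08, 0.154]]
insert_bar 0.28 [238. 160. 332. 262.] 8739 [ 0.58  -0.004  0.149] [[0.483, -0.107, 0.064], [0.692, 0.1, 0.154]]
rack 0.8 [359. 238. 468. 293.] 3510 [ 0.473 -0.337  0.006] [[0.415, -0.433, 0.001], [0.523, -0.208, 0.093]]
spare 0.83 [378. 234. 397. 280.] 465 [ 0.48  -0.253  0.109] [[0.433, -0.271, 0.074], [0.53, -0.239, 0.114]]
tipbox 0.61 [131. 217. 176. 272.] 1870 [0.503 0.312 0.051] [[0.447, 0.271, 0.016], [0.56, 0.359, 0.065]]
```

```bash
python3 - <<'E'
from h import *
a=cv2.imread("pics/top0.png")[140:310,120:480];b=cv2.imread("pics/scene0.png")[110:300,150:430]
a=cv2.resize(a,(600,283));b=cv2.resize(b,(420,285));b=cv2.copyMakeBorder(b,0,0,0,180,0)
cv2.imwrite("pics/both.png",np.vstack([a,b]))
Z=np.load("/tmp/top.npz");W=Z["W"].reshape(-1,3);S=np.load("/tmp/scene.npz")["W"].reshape(-1,3)
def rect(P,n):
    r=cv2.minAreaRect(P[:,:2].astype(np.float32)*1000);print(n,len(P),np.round(r[0],1),np.round(r[1],1),round(r[2],1))
def box(W,x,y,z): return W[(W[:,0]>x[0])&(W[:,0]<x[1])&(W[:,1]>y[0])&(W[:,1]<y[1])&(W[:,2]>z[0])&(W[:,2]<z[1])]
for n,C in(("top",W),("scene",S)):
    rect(box(C,(.42,.8),(-.2,.2),(.147,.16)),n+" hoodtop")
    P=box(C,(.40,.8),(-.2,.2),(.08,.09));rect(P,n+" deck")
    P=box(C,(.42,.51),(-.05,.05),(.11,.147));P=P[P[:,0]<.497];rect(P,n+" fin");print(np.round([P.mean(0),P.min(0),P.max(0)],3).tolist())
    rect(box(C,(.38,.6),(-.5,-.17),(.084,.096)),n+" rack");rect(box(C,(.38,.6),(-.3,-.2),(.10,.12)),n+" sparebar")
E
```

```text
top hoodtop 6020 [574.5  -4.9] [229.8 180. ] 3.5
top deck 1929 [623.1  -8.6] [434.6 281.7] 14.9
top fin 37 [477.8 -10.4] [37.3 13.3] 3.0
[[0.474, -0.011, 0.143], [0.459, -0.017, 0.126], [0.496, -0.003, 0.147]]
top rack 845 [ 470.5 -320.2] [239.7  97.2] 81.6
top sparebar 360 [ 481.6 -255.9] [ 17. 110.] 78.4
scene hoodtop 4160 [644.   10.5] [369.8 206.7] 13.4
scene deck 1759 [622.8  -7.8] [441.  285.3] 15.0
scene fin 41 [478.5  -6.4] [37.2 11.7] 5.6
[[0.476, -0.003, 0.138], [0.46, -0.013, 0.121], [0.496, 0.0, 0.147]]
scene rack 472 [ 471.  -317.9] [243.  108.2] 81.1
scene sparebar 227 [ 481.9 -251.9] [ 21.1 111.9] 76.9
```

View pics/both.png

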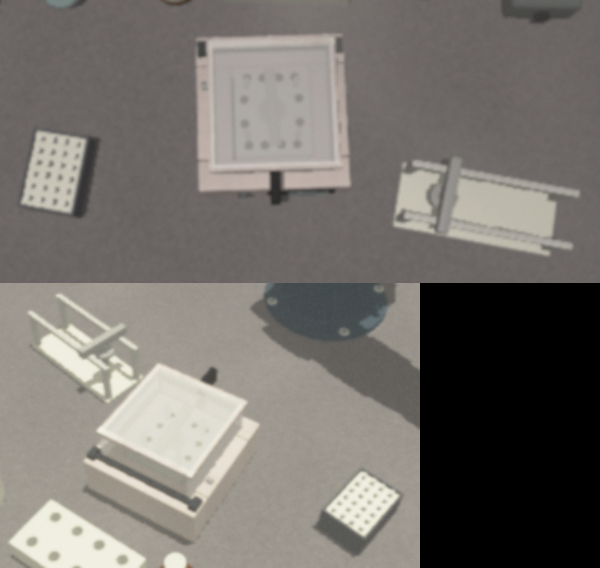

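```bash
cat >> h.py <<'E'
HY=0.059  # heater yaw
def down(yaw): # tool z down, tool y along (-sin,cos)*sgn : yaw = direction of tool x
    c,s=np.cos(yaw),np.sin(yaw)
    return np.array([[c,s,0],[s,-c,0],[0,0,-1.]])
def plan(p,Rt,p0=None,R0=None):
    s=sense();p0=s["position"] if p0 is None else np.array(p0);R0=R.from_rotvec(s["eef_rot"]).as_matrix() if R0 is None else R0
    print("lin",np.round(R0.T@(np.array(p)-p0)/.5,4).tolist(),"ang",np.round(R.from_matrix(R0.T@Rt).as_rotvec()/2,4).tolist())
E
python3 - <<'E'
from h import *
s=sense();print(np.round(R.from_rotvec(s["eef_rot"]).as_matrix(),3).tolist())
for y in(HY,HY+np.pi): plan([.480,-.0105,.21],down(y))
E
```

```text
[[-0.97, 0.241, -0.0], [0.241, 0.97, -0.0], [0.0, -0.0, -1.0]]
lin [-0.9367, -0.7886, 0.0426] ang [-0.0, 0.0, 1.4194]
lin [-0.9367, -0.7886, 0.0426] ang [-0.0, -0.0, -0.1514]
```

>>> arm_command:
  targets:
    - {"linear": [-0.4, -0.34, 0], "angular": [0, 0, 0.5], "hand": 1}
    - {"linear": [-0.4, -0.34, 0], "angular": [0, 0, 0.5], "hand": 1}
    - {"linear": [-0.4, -0.34, 0], "angular": [0, 0, 0.5], "hand": 1}
    - {"linear": [-0.4, -0.34, 0], "angular": [0, 0, 0.5], "hand": 1}
    - {"linear": [-0.4, -0.34, 0], "angular": [0, 0, 0.5], "hand": 1}
    - {"linear": [-0.4, -0.34, 0], "angular": [0, 0, 0.5], "hand": 1}
    - {"linear": [-0.4, -0.34, 0], "angular": [0, 0, 0.5], "hand": 1}
    - {"linear": [-0.4, -0.34, 0], "angular": [0, 0, 0.5], "hand": 1}

```text
t: 1.6
position: [0.2741, 0.2716, 0.2315]
eef_rot: [1.834, 2.55, 0.001]
force: [0.0, 0.4, -0.4]
finger_gap: 1.0
grip_force: 0.0
```

```bash
python3 - <<'E'
from h import *
s=sense();print(s["t"],np.round(s["q"],3),np.round(s["position"],4))
plan([.480,-.0105,.21],down(HY))
E
```

```text
1.6 [ 0.781 -0.022 -0.296  1.296  0.     2.028] [0.2741 0.2716 0.2315]
lin [-0.6658, 0.2109, 0.0429] ang [0.0, -0.0003, 0.9178]
```

>>> arm_command:
  targets:
    - {"linear": [-0.6, 0.19, 0], "angular": [0, 0, -0.59], "hand": 1}
    - {"linear": [-0.6, 0.19, 0], "angular": [0, 0, -0.59], "hand": 1}
    - {"linear": [-0.6, 0.19, 0], "angular": [0, 0, -0.59], "hand": 1}
    - {"linear": [-0.6, 0.19, 0], "angular": [0, 0, -0.59], "hand": 1}
    - {"linear": [-0.6, 0.19, 0], "angular": [0, 0, -0.59], "hand": 1}
    - {"linear": [-0.6, 0.19, 0], "angular": [0, 0, -0.59], "hand": 1}
    - {"linear": [-0.6, 0.19, 0], "angular": [0, 0, -0.59], "hand": 1}
    - {"linear": [-0.6, 0.19, 0], "angular": [0, 0, -0.59], "hand": 1}

```text
t: 2.4
position: [0.4613, 0.0167, 0.2312]
eef_rot: [0.361, 3.121, -0.0]
force: [0.5, 0.7, 0.1]
finger_gap: 0.995
grip_force: 0.0
```

```bash
sed -i 's/^HY=.*/HY=0.059+np.pi/' h.py; python3 - <<'E'
from h import *
s=sense();print(s["t"],np.round(s["q"],3),np.round(s["position"],4))
plan([.480,-.0105,.18],down(HY))
plan([.480,-.0105,.114],down(HY))
E
```

```text
2.4 [ 0.036  0.134 -0.131  1.306 -0.     0.266] [0.4613 0.0167 0.2312]
lin [-0.0488, -0.0444, 0.1023] ang [-0.0001, 0.0001, -0.1446]
lin [-0.0488, -0.0444, 0.2343] ang [-0.0001, 0.0001, -0.1446]
```

>>> arm_command:
  targets:
    - {"linear": [-0.049, -0.045, 0.03], "angular": [0, 0, -0.145], "hand": 1}
    - {"linear": [-0.049, -0.045, 0.06], "angular": [0, 0, -0.145], "hand": 1}
    - {"linear": [-0.049, -0.045, 0.1], "angular": [0, 0, -0.145], "hand": 1}
    - {"linear": [-0.049, -0.045, 0.15], "angular": [0, 0, -0.145], "hand": 1}
    - {"linear": [-0.049, -0.045, 0.2], "angular": [0, 0, -0.145], "hand": 1}
    - {"linear": [-0.049, -0.045, 0.234], "angular": [0, 0, -0.145], "hand": 1}
    - {"linear": [-0.049, -0.045, 0.234], "angular": [0, 0, -0.145], "hand": 1}
    - {"linear": [-0.049, -0.045, 0.234], "angular": [0, 0, -0.145], "hand": 1}

```text
t: 3.2
position: [0.4786, -0.0089, 0.1148]
eef_rot: [0.084, -3.14, -0.0]
force: [0.5, -0.6, 0.9]
finger_gap: 1.002
grip_force: 0.0
```

```bash
python3 - <<'E'
from h import *
s=sense();print(s["t"],np.round(s["q"],3),np.round(s["position"],4))
plan([.480,-.0105,.114],down(HY))
im,d=get_image("scene");b=cv2.resize(im[130:290,170:370,::-1],None,fx=3,fy=3);cv2.imwrite("pics/fin.png",b)
E
```

```text
3.2 [-0.019  0.225 -0.321  1.026  0.    -0.072] [ 0.4786 -0.0089  0.1148]
lin [-0.0025, -0.0033, 0.0015] ang [0.0, -0.0001, -0.0027]
```

View pics/fin.png

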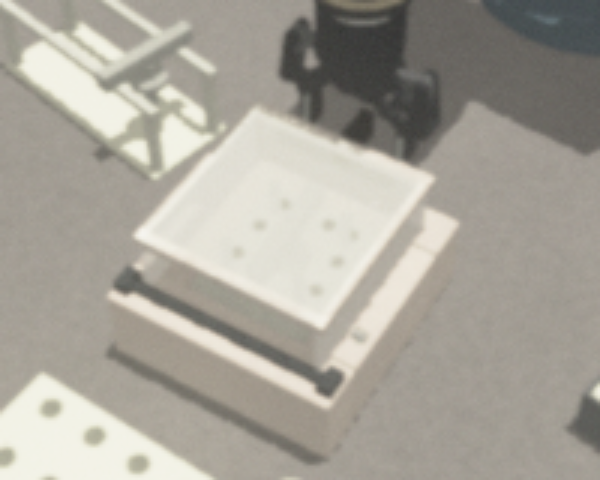

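Picture shows the fin (crop ~358,125) between the open fingers. Close.

>>> arm_command:
  squeeze: 35
  targets:
    - {"linear": [-0.002, -0.003, 0.001], "angular": [0, 0, 0], "hand": 0}
    - {"linear": [-0.002, -0.003, 0.001], "angular": [0, 0, 0], "hand": 0}
    - {"linear": [-0.002, -0.003, 0.001], "angular": [0, 0, 0], "hand": 0}
    - {"linear": [-0.002, -0.003, 0.001], "angular": [0, 0, 0], "hand": 0}
    - {"linear": [-0.002, -0.003, 0.001], "angular": [0, 0, 0], "hand": 0}
    - {"linear": [-0.002, -0.003, 0.001], "angular": [0, 0, 0], "hand": 0}
    - {"linear": [-0.002, -0.003, 0.001], "angular": [0, 0, 0], "hand": 0}
    - {"linear": [-0.002, -0.003, 0.001], "angular": [0, 0, 0], "hand": 0}

```text
t: 4.05
position: [0.4796, -0.0096, 0.1141]
eef_rot: [-0.082, 3.14, 0.004]
force: [-1.5, 9.9, 3.7]
finger_gap: 0.162
grip_force: 37.9
```

```bash
python3 - <<'E'
from h import *
s=sense();print(np.round(s["position"],4),s["finger_gap"],s["grip_force"])
u=np.array([np.cos(.059),np.sin(.059),0]);g=s["position"];R0=R.from_rotvec(s["eef_rot"]).as_matrix()
a0=np.arctan2(.047,.21);r=np.hypot(.21,.047)
for th in np.linspace(.1,1.4,14):
    a=a0+th;dp=u*(.21-r*np.cos(a))+[0,0,r*np.sin(a)-.047];print(round(th,2),np.round(R0.T@dp/.5,3).tolist(),np.round(g+dp,3))
E
```

```text
[ 0.4796 -0.0096  0.1141] 0.16183091318911344 37.926095724105835
0.1 [-0.011, 0.0, -0.041] [ 0.485 -0.009  0.135]
0.2 [-0.027, 0.0, -0.082] [ 0.493 -0.009  0.155]
0.3 [-0.047, 0.001, -0.12] [ 0.503 -0.008  0.174]
0.4 [-0.07, 0.001, -0.156] [ 0.514 -0.008  0.192]
0.5 [-0.097, 0.001, -0.19] [ 0.528 -0.007  0.209]
0.6 [-0.127, 0.001, -0.221] [ 0.543 -0.006  0.224]
0.7 [-0.159, 0.002, -0.248] [ 0.559 -0.005  0.238]
0.8 [-0.195, 0.002, -0.273] [ 0.577 -0.004  0.25 ]
0.9 [-0.233, 0.002, -0.293] [ 0.596 -0.003  0.261]
1.0 [-0.272, 0.003, -0.31] [ 0.615 -0.002  0.269]
1.1 [-0.313, 0.003, -0.323] [ 0.636 -0.     0.276]
1.2 [-0.356, 0.003, -0.331] [0.657 0.001 0.28 ]
1.3 [-0.398, 0.004, -0.336] [0.678 0.002 0.282]
1.4 [-0.441, 0.004, -0.336] [0.7   0.003 0.282]
```

>>> arm_command:
  targets:
    - {"linear": [-0.011, 0.003, -0.041], "angular": [0, 0, 0], "hand": 0}
    - {"linear": [-0.027, 0.003, -0.082], "angular": [0, 0, 0], "hand": 0}
    - {"linear": [-0.047, 0.004, -0.12], "angular": [0, 0, 0], "hand": 0}
    - {"linear": [-0.07, 0.004, -0.156], "angular": [0, 0, 0], "hand": 0}
    - {"linear": [-0.097, 0.004, -0.19], "angular": [0, 0, 0], "hand": 0}
    - {"linear": [-0.127, 0.004, -0.221], "angular": [0, 0, 0], "hand": 0}
    - {"linear": [-0.159, 0.005, -0.248], "angular": [0, 0, 0], "hand": 0}
    - {"linear": [-0.195, 0.005, -0.273], "angular": [0, 0, 0], "hand": 0}

```text
t: 4.85
position: [0.5768, -0.0037, 0.2503]
eef_rot: [0.08, -3.139, 0.001]
force: [2.7, -2.6, -12.7]
finger_gap: 0.152
grip_force: 36.0
```

>>> arm_command:
  targets:
    - {"linear": [-0.038, 0, -0.02], "angular": [0, 0, 0], "hand": 0}
    - {"linear": [-0.077, 0.001, -0.037], "angular": [0, 0, 0], "hand": 0}
    - {"linear": [-0.118, 0.001, -0.05], "angular": [0, 0, 0], "hand": 0}
    - {"linear": [-0.161, 0.001, -0.058], "angular": [0, 0, 0], "hand": 0}
    - {"linear": [-0.203, 0.002, -0.063], "angular": [0, 0, 0], "hand": 0}
    - {"linear": [-0.246, 0.002, -0.063], "angular": [0, 0, 0], "hand": 0}
    - {"linear": [-0.246, 0.002, -0.063], "angular": [0, 0, 0], "hand": 0}
    - {"linear": [-0.246, 0.002, -0.063], "angular": [0, 0, 0], "hand": 0}

```text
t: 5.65
position: [0.7004, 0.0038, 0.2809]
eef_rot: [0.08, -3.14, 0.0]
force: [3.4, -2.1, -5.1]
finger_gap: 0.159
grip_force: 38.1
```

>>> arm_command:
  targets:
    - {"linear": [0, 0, 0], "angular": [0, 0, 0], "hand": 1}
    - {"linear": [0, 0, 0], "angular": [0, 0, 0], "hand": 1}
    - {"linear": [0, 0, 0], "angular": [0, 0, 0], "hand": 1}
    - {"linear": [0, 0, 0], "angular": [0, 0, 0], "hand": 1}
    - {"linear": [0.02, 0, -0.05], "angular": [0, 0, 0], "hand": 1}
    - {"linear": [0.1, 0, -0.05], "angular": [0, 0, 0], "hand": 1}
    - {"linear": [0.2, 0, -0.05], "angular": [0, 0, 0], "hand": 1}
    - {"linear": [0.3, 0, -0.05], "angular": [0, 0, 0], "hand": 1}

```text
t: 6.45
position: [0.5914, -0.0016, 0.3078]
eef_rot: [-0.08, 3.14, 0.0]
force: [1.0, -0.4, 0.7]
finger_gap: 1.002
grip_force: 0.0
```

```bash
python3 - <<'E'
from h import *
s=sense();print(s["t"],np.round(s["position"],4),np.round(s["force"],1))
im,d=get_image("scene");W=cloud("scene",d)
im2,d2=get_image("top");W2=cloud("top",d2)
cv2.imwrite("pics/open.png",np.hstack([cv2.resize(im[100:300,150:350,::-1],(400,400)),cv2.resize(im2[120:320,220:420,::-1],(400,400))]))
def rect(P,n):
    r=cv2.minAreaRect(P[:,:2].astype(np.float32)*1000);print(n,len(P),np.round(r[0],1),np.round(r[1],1),round(r[2],1),np.round(np.percentile(P,[2,98],axis=0),3).tolist())
for c,w in(("scene",W),("top",W2)):
    for n in("insert","insert_bar","block"):
        for o in outline_of(c,n)[:2]:
            q=w[o["pixels"]]
            print(c,n,round(o["p"],2),np.round(o["rect"]),np.round(np.median(q,0),3))
            q=q[(q[:,2]>.115)&(q[:,2]<.135)]
            if len(q)>10: rect(q,"bar")
    q=w.reshape(-1,3)
    m=(abs(q[:,0]-.6)<.07)&(abs(q[:,1])<.05)&(q[:,2]>.126)&(q[:,2]<.137);
    if m.sum()>5: rect(q[m],c+" direct")
    m=(abs(q[:,0]-.475)<.065)&(abs(q[:,1]+.32)<.14)&(q[:,2]>.085)&(q[:,2]<.095); m&=(abs(q[:,1]+.255)>.035)
    rect(q[m],c+" rails")
E
```

```text
6.45 [ 0.5914 -0.0016  0.3078] [ 1.  -0.4  0.7]
scene insert 0.57 [256. 192. 278. 223.] [0.595 0.003 0.126]
bar 228 [5.915e+02 1.000e-01] [101.  34.] 19.5 [[0.544, -0.012, 0.117], [0.635, 0.01, 0.132]]
scene insert_bar 0.69 [257. 191. 278. 220.] [0.595 0.004 0.126]
bar 220 [5.931e+02 3.000e-01] [98.5 32.9] 20.5 [[0.547, -0.012, 0.117], [0.635, 0.01, 0.132]]
scene block 0.86 [245. 190. 296. 243.] [0.575 0.031 0.086]
bar 58 [5.963e+02 1.000e-01] [87.3 79.1] 4.1 [[0.554, -0.041, 0.115], [0.637, 0.041, 0.129]]
scene direct 193 [ 5.905e+02 -1.000e-01] [100.2  80. ] 1.6 [[0.544, -0.034, 0.126], [0.638, 0.037, 0.132]]
scene rails 325 [ 470.5 -317.3] [238.8  89.7] 81.0 [[0.414, -0.433, 0.086], [0.528, -0.197, 0.094]]
top rails 618 [ 471.9 -320.5] [241.6  86.6] 80.9 [[0.414, -0.437, 0.086], [0.526, -0.202, 0.094]]
```

View pics/open.png

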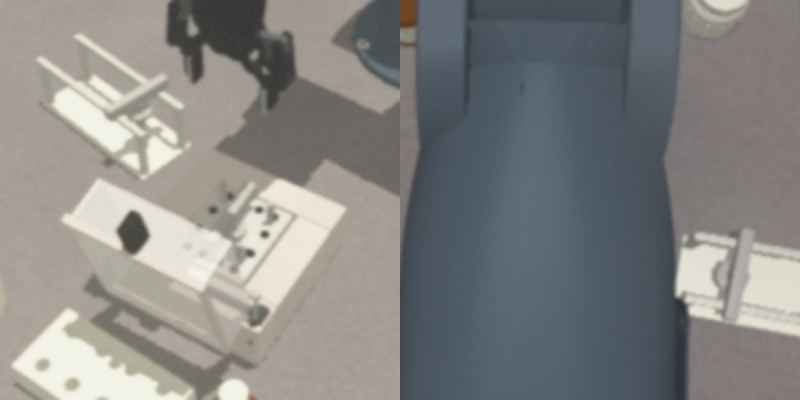

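```bash
python3 - <<'E'
from h import *
im,d=get_image("scene");W=cloud("scene",d).reshape(-1,3)
q=W[(abs(W[:,0]-.6)<.07)&(abs(W[:,1])<.022)&(W[:,2]>.1255)&(W[:,2]<.137)]
r=cv2.minAreaRect(q[:,:2].astype(np.float32)*1000);print(len(q),r)
c=q[:,:2].mean(0);v=np.linalg.svd(q[:,:2]-c)[2][0];print(c,np.degrees(np.arctan2(v[1],v[0])),np.median(q[:,2]))
s=sense();print(s["position"]);plan([.6,-.002,.200],down(HY));plan([.6,-.002,.101],down(HY))
E
```

```text
190 ((590.5969848632812, -1.8287391662597656), (97.18316650390625, 17.633838653564453), 5.8046088218688965)
[ 0.59135346 -0.00089732] 6.050353255095517 0.1287130883861869
[ 0.59338507 -0.0015626   0.30810312]
lin [-0.0131, -0.0015, 0.2162] ang [-0.0, 0.0003, -0.004]
lin [-0.0129, -0.0015, 0.4142] ang [-0.0, 0.0003, -0.004]
```

>>> arm_command:
  targets:
    - {"linear": [-0.013, 0, 0.08], "angular": [0, 0, -0.01], "hand": 1}
    - {"linear": [-0.013, 0, 0.16], "angular": [0, 0, -0.01], "hand": 1}
    - {"linear": [-0.013, 0, 0.24], "angular": [0, 0, -0.01], "hand": 1}
    - {"linear": [-0.013, 0, 0.3], "angular": [0, 0, -0.01], "hand": 1}
    - {"linear": [-0.013, 0, 0.34], "angular": [0, 0, -0.01], "hand": 1}
    - {"linear": [-0.013, 0, 0.38], "angular": [0, 0, -0.01], "hand": 1}
    - {"linear": [-0.013, 0, 0.412], "angular": [0, 0, -0.01], "hand": 1}
    - {"linear": [-0.013, 0, 0.412], "angular": [0, 0, -0.01], "hand": 1}

```text
t: 7.7
position: [0.5982, -0.0013, 0.0999]
eef_rot: [0.111, -3.136, -0.0]
force: [0.2, 0.5, 0.5]
finger_gap: 1.001
grip_force: 0.0
```

>>> arm_command:
  squeeze: 80
  targets:
    - {"linear": [0, 0, 0], "angular": [0, 0, 0], "hand": 0}
    - {"linear": [0, 0, 0], "angular": [0, 0, 0], "hand": 0}
    - {"linear": [0, 0, 0], "angular": [0, 0, 0], "hand": 0}
    - {"linear": [0, 0, 0], "angular": [0, 0, 0], "hand": 0}
    - {"linear": [0, 0, 0], "angular": [0, 0, 0], "hand": 0}
    - {"linear": [0, 0, 0], "angular": [0, 0, 0], "hand": 0}
    - {"linear": [0, 0, 0], "angular": [0, 0, 0], "hand": 0}
    - {"linear": [0, 0, 0], "angular": [0, 0, 0], "hand": 0}

```text
t: 8.5
position: [0.599, -0.002, 0.103]
eef_rot: [-0.111, 3.139, -0.002]
force: [-1.7, -4.0, 5.3]
finger_gap: 0.174
grip_force: 78.1
```

```bash
python3 - <<'E'
from h import *
s=sense();print(s["t"],np.round(s["position"],4),np.round(s["force"],1),np.round(s["ft_torque"],2),np.round(s["q"],3),s["finger_gap"],s["grip_force"])
E
```

```text
8.5 [ 0.599 -0.002  0.103] [-1.7 -4.   5.3] [-0.94  0.35  0.05] [-3.000e-03  4.660e-01 -6.000e-03  1.098e+00 -1.000e-03 -7.300e-02] 0.1744119520496282 78.10076798312366
```

>>> arm_command:
  targets:
    - {"linear": [0, 0, -0.004], "angular": [0, 0, 0.07], "hand": 0}
    - {"linear": [0, 0, -0.008], "angular": [0, 0, 0.14], "hand": 0}
    - {"linear": [0, 0, -0.01], "angular": [0, 0, 0.19], "hand": 0}
    - {"linear": [0, 0, -0.012], "angular": [0, 0, 0.12], "hand": 0}
    - {"linear": [0, 0, -0.013], "angular": [0, 0, 0.05], "hand": 0}
    - {"linear": [0, 0, -0.014], "angular": [0, 0, -0.03], "hand": 0}
    - {"linear": [0, 0, -0.015], "angular": [0, 0, -0.1], "hand": 0}
    - {"linear": [0, 0, -0.016], "angular": [0, 0, -0.17], "hand": 0}

```text
t: 9.3
position: [0.598, -0.0014, 0.1086]
eef_rot: [0.65, -3.071, -0.001]
force: [4.6, 0.6, -19.0]
finger_gap: 0.166
grip_force: 80.3
```

```bash
cat > st.py <<'E'
from h import *
s=sense();m=R.from_rotvec(s["eef_rot"]).as_matrix()
print(s["t"],np.round(s["position"],4),"baryaw",round(np.arctan2(-m[1,0],-m[0,0]),3),np.round(s["force"],1),np.round(s["ft_torque"],2),round(s["finger_gap"],3),round(s["grip_force"],1))
E
python3 st.py
```

```text
9.3 [ 0.598  -0.0014  0.1086] baryaw 0.417 [  4.6   0.6 -19. ] [ 0.15 -0.94 -0.13] 0.166 80.3
```

>>> arm_command:
  targets:
    - {"linear": [0, 0, 0], "angular": [0, 0, 0.07], "hand": 0}
    - {"linear": [0, 0, -0.001], "angular": [0, 0, 0.14], "hand": 0}
    - {"linear": [0, 0, -0.001], "angular": [0, 0, 0.21], "hand": 0}
    - {"linear": [0, 0, -0.002], "angular": [0, 0, 0.28], "hand": 0}
    - {"linear": [0, 0, -0.003], "angular": [0, 0, 0.35], "hand": 0}
    - {"linear": [0, 0, -0.004], "angular": [0, 0, 0.28], "hand": 0}
    - {"linear": [0, 0, -0.005], "angular": [0, 0, 0.21], "hand": 0}
    - {"linear": [0, 0, -0.005], "angular": [0, 0, 0.14], "hand": 0}

```text
t: 10.1
position: [0.5985, -0.0017, 0.1123]
eef_rot: [0.214, -3.133, 0.001]
force: [0.5, -1.4, -5.5]
finger_gap: 0.169
grip_force: 82.2
```

```bash
python3 st.py; python3 - <<'E'
from h import *
im,d=get_image("scene");W=cloud("scene",d).reshape(-1,3)
w=W.reshape(420,560,3)
for o in outline_of("scene","block")[:1]:
    q=w[o["pixels"]];q=q[(q[:,2]>.07)&(q[:,2]<.11)];print("block top z",np.median(q[:,2]),np.percentile(q[:,2],[20,80]),len(q),np.median(q,0))
for n,(x,y) in {"deck":((.51,.60),(.062,.095)),"blk":((.55,.62),(.025,.05))}.items():
    q=W[(W[:,0]>x[0])&(W[:,0]<x[1])&(W[:,1]>y[0])&(W[:,1]<y[1])&(W[:,2]>.07)&(W[:,2]<.11)];print(n,len(q),np.median(q[:,2]))
cv2.imwrite("pics/tw.png",cv2.resize(im[160:270,220:340,::-1],None,fx=4,fy=4))
E
```

```text
10.1 [ 0.5985 -0.0017  0.1123] baryaw 0.136 [ 0.5 -1.4 -5.5] [-0.37 -0.13 -0.07] 0.169 82.2
block top z 0.08582769220056818 [0.08386883 0.08750975] 685 [0.58537118 0.03541842 0.08582769]
deck 342 0.08590227797992572
blk 210 0.08640813983929979
```

View pics/tw.png

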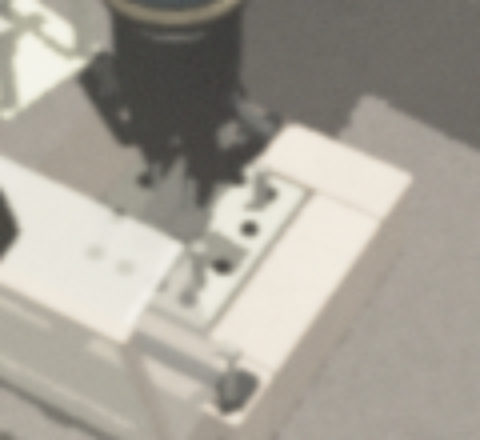

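Block top is flush with the deck (crop ~230,260: z 0.086 both), the insert rising. Continue.

>>> arm_command:
  targets:
    - {"linear": [0, 0, -0.004], "angular": [0, 0, 0.07], "hand": 0}
    - {"linear": [0, 0, -0.007], "angular": [0, 0, 0.14], "hand": 0}
    - {"linear": [0, 0, -0.008], "angular": [0, 0, 0.21], "hand": 0}
    - {"linear": [0, 0, -0.009], "angular": [0, 0, 0.16], "hand": 0}
    - {"linear": [0, 0, -0.01], "angular": [0, 0, 0.09], "hand": 0}
    - {"linear": [0, 0, -0.011], "angular": [0, 0, 0.02], "hand": 0}
    - {"linear": [0, 0, -0.012], "angular": [0, 0, -0.05], "hand": 0}
    - {"linear": [0, 0, -0.012], "angular": [0, 0, -0.12], "hand": 0}

```text
t: 11.0
position: [0.5987, -0.0012, 0.1189]
eef_rot: [-0.581, 3.087, 0.0]
force: [-0.5, 0.2, -2.3]
finger_gap: 0.17
grip_force: 82.6
```

```bash
python3 st.py
```

```text
11.0 [ 0.5987 -0.0012  0.1189] baryaw 0.372 [-0.5  0.2 -2.3] [-0.01 -0.11 -0.01] 0.17 82.6
```

>>> arm_command:
  targets:
    - {"linear": [0, 0, -0.002], "angular": [0, 0, 0.07], "hand": 0}
    - {"linear": [0, 0, -0.004], "angular": [0, 0, 0.14], "hand": 0}
    - {"linear": [0, 0, -0.006], "angular": [0, 0, 0.21], "hand": 0}
    - {"linear": [0, 0, -0.008], "angular": [0, 0, 0.155], "hand": 0}
    - {"linear": [0, 0, -0.01], "angular": [0, 0, 0.155], "hand": 0}
    - {"linear": [0, 0, -0.013], "angular": [0, 0, 0.155], "hand": 0}
    - {"linear": [0, 0, -0.016], "angular": [0, 0, 0.155], "hand": 0}
    - {"linear": [0, 0, -0.016], "angular": [0, 0, 0.155], "hand": 0}

```text
t: 11.8
position: [0.5989, -0.0013, 0.127]
eef_rot: [-0.093, 3.14, 0.0]
force: [-0.1, -0.3, -2.2]
finger_gap: 0.171
grip_force: 82.6
```

```bash
python3 st.py
```

```text
11.8 [ 0.5989 -0.0013  0.127 ] baryaw 0.059 [-0.1 -0.3 -2.2] [ 0.03 -0.02 -0.02] 0.171 82.6
```

>>> arm_command:
  targets:
    - {"linear": [0, 0, -0.03], "angular": [0, 0, 0], "hand": 0}
    - {"linear": [0, 0, -0.06], "angular": [0, 0, 0], "hand": 0}
    - {"linear": [0, 0, -0.09], "angular": [0, 0, 0], "hand": 0}
    - {"linear": [0, 0, -0.12], "angular": [0, 0, 0], "hand": 0}
    - {"linear": [0, 0, -0.16], "angular": [0, 0, 0], "hand": 0}
    - {"linear": [0, 0, -0.2], "angular": [0, 0, 0], "hand": 0}
    - {"linear": [0, 0, -0.23], "angular": [0, 0, 0], "hand": 0}
    - {"linear": [0, 0, -0.23], "angular": [0, 0, 0], "hand": 0}

```text
t: 12.6
position: [0.5996, -0.0013, 0.2436]
eef_rot: [-0.094, 3.137, -0.0]
force: [0.1, 0.8, -2.6]
finger_gap: 0.169
grip_force: 82.6
```

```bash
python3 st.py; python3 - <<'E'
from h import *
# rack: centre (.4715,-.319), yaw of rails
for c in ["scene","top"]:
    im,d=get_image(c);W=cloud(c,d).reshape(-1,3)
    for z0,n in((.085,"rails"),):
        q=W[(abs(W[:,0]-.475)<.07)&(W[:,1]<-.29)&(W[:,1]>-.45)&(W[:,2]>.086)&(W[:,2]<.096)]
        lab=q[:,0]-(.4715+.15*(q[:,1]+.319))
        for sgn in(-1,1):
            p=q[(lab*sgn>.02)];f=np.polyfit(p[:,1],p[:,0],1);print(c,sgn,len(p),"x at y=-.37",np.polyval(f,-.37),"slope",f[0],"ymin",p[:,1].min())
            
cv2.imwrite("pics/lift.png",np.hstack([cv2.resize(im[120:320,220:480,::-1],(520,400))]))
im,d=get_image("scene");cv2.imwrite("pics/lift.png",cv2.resize(im[60:280,150:370,::-1],(600,600)))
W=cloud("scene",d).reshape(-1,3)
q=W[(W[:,0]>.55)&(W[:,0]<.62)&(W[:,1]>.025)&(W[:,1]<.05)&(W[:,2]>.07)&(W[:,2]<.11)];print("blk",np.median(q[:,2]))
E
```

```text
12.6 [ 0.5996 -0.0013  0.2436] baryaw 0.06 [ 0.1  0.8 -2.6] [-0.02 -0.    0.03] 0.169 82.6
scene -1 121 x at y=-.37 0.4241152748554891 slope 0.16131074057804784 ymin -0.4297322949091525
scene 1 139 x at y=-.37 0.500734402987726 slope 0.1627564982918521 ymin -0.4416797718922734
top -1 263 x at y=-.37 0.42524190178155413 slope 0.15920924561066369 ymin -0.4329104476645542
top 1 279 x at y=-.37 0.5020377030587994 slope 0.15953476193934646 ymin -0.44402330464675327
blk 0.08617261168679191
```

View pics/lift.png

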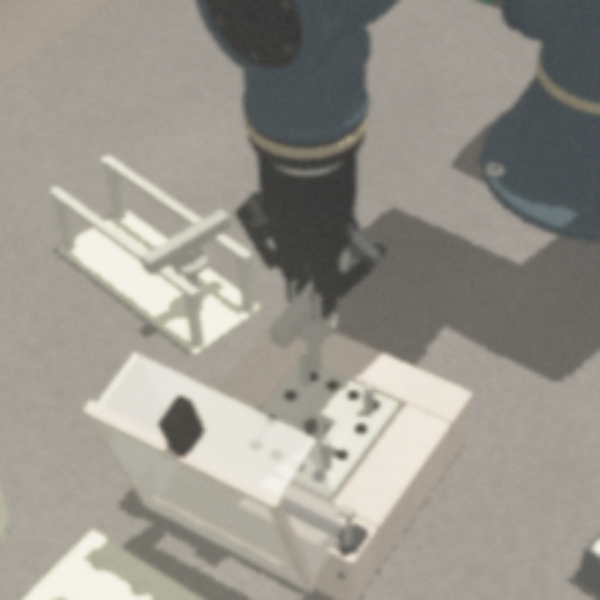

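```bash
python3 - <<'E'
from h import *
plan([.463,-.37,.2436],down(np.pi-.159))
E
```

```text
lin [0.315, -0.7197, -0.0054] ang [-0.0, -0.0005, 0.1097]
```

>>> arm_command:
  targets:
    - {"linear": [0.015, -0.035, 0], "angular": [0, 0, 0.01], "hand": 0}
    - {"linear": [0.04, -0.09, 0], "angular": [0, 0, 0.02], "hand": 0}
    - {"linear": [0.07, -0.16, 0], "angular": [0, 0, 0.03], "hand": 0}
    - {"linear": [0.1, -0.23, 0], "angular": [0, 0, 0.04], "hand": 0}
    - {"linear": [0.13, -0.3, 0], "angular": [0, 0, 0.05], "hand": 0}
    - {"linear": [0.16, -0.37, 0], "angular": [0, 0, 0.06], "hand": 0}
    - {"linear": [0.19, -0.44, 0], "angular": [0, 0, 0.07], "hand": 0}
    - {"linear": [0.22, -0.5, 0], "angular": [0, 0, 0.08], "hand": 0}

```text
t: 13.55
position: [0.5029, -0.259, 0.2406]
eef_rot: [-0.158, -3.136, -0.001]
force: [0.6, -0.1, -1.7]
finger_gap: 0.169
grip_force: 82.7
```

```bash
python3 st.py; python3 - <<'E'
from h import *
plan([.463,-.37,.2436],down(np.pi-.159))
E
```

```text
13.55 [ 0.5029 -0.259   0.2406] baryaw -0.101 [ 0.6 -0.1 -1.7] [ 0.01 -0.07  0.04] 0.169 82.7
lin [0.0572, -0.2289, -0.006] ang [0.0002, -0.0007, 0.0291]
```

>>> arm_command:
  targets:
    - {"linear": [0.015, -0.06, 0], "angular": [0, 0, 0.01], "hand": 0}
    - {"linear": [0.03, -0.12, 0], "angular": [0, 0, 0.02], "hand": 0}
    - {"linear": [0.045, -0.17, 0], "angular": [0, 0, 0.027], "hand": 0}
    - {"linear": [0.054, -0.21, 0], "angular": [0, 0, 0.027], "hand": 0}
    - {"linear": [0.054, -0.223, 0], "angular": [0, 0, 0.027], "hand": 0}
    - {"linear": [0.054, -0.223, 0], "angular": [0, 0, 0.027], "hand": 0}
    - {"linear": [0.054, -0.223, 0], "angular": [0, 0, 0.027], "hand": 0}
    - {"linear": [0.054, -0.223, 0], "angular": [0, 0, 0.027], "hand": 0}

```text
t: 14.35
position: [0.4666, -0.3649, 0.2416]
eef_rot: [-0.239, -3.132, -0.001]
force: [-0.8, 0.3, -3.2]
finger_gap: 0.164
grip_force: 82.6
```

```bash
python3 st.py; python3 - <<'E'
from h import *
plan([.463,-.37,.087],down(np.pi-.159))
for c in("scene","top"):
    im,d=get_image(c);W=cloud(c,d)
    for n in("insert","insert_bar"):
        for o in outline_of(c,n)[:3]:
            q=W[o["pixels"]];print(c,n,round(o["p"],2),np.round(np.percentile(q,[3,50,97],axis=0),3).tolist())
im,d=get_image("scene");cv2.imwrite("pics/ov.png",cv2.resize(im[60:210,130:280,::-1],(600,600)))
E
```

```text
14.35 [ 0.4666 -0.3649  0.2416] baryaw -0.152 [-0.8  0.3 -3.2] [-0.   -0.03  0.  ] 0.164 82.6
lin [0.0056, -0.0113, 0.3092] ang [0.0002, -0.0001, 0.0034]
scene insert 0.81 [[0.305, -0.546, 0.003], [0.473, -0.36, 0.252], [0.519, -0.346, 0.269]]
scene insert 0.36 [[0.497, -0.091, 0.038], [0.706, 0.04, 0.096], [0.789, 0.111, 0.264]]
scene insert_bar 0.62 [[0.415, -0.377, 0.177], [0.475, -0.36, 0.252], [0.519, -0.346, 0.269]]
scene insert_bar 0.37 [[0.714, -0.073, 0.089], [0.763, 0.029, 0.248], [0.792, 0.097, 0.292]]
scene insert_bar 0.27 [[0.492, -0.096, 0.024], [0.704, 0.039, 0.09], [0.789, 0.111, 0.263]]
top insert 0.76 [[0.413, -0.447, 0.002], [0.451, -0.361, 0.266], [0.52, -0.347, 0.271]]
top insert_bar 0.87 [[0.415, -0.374, 0.229], [0.448, -0.36, 0.266], [0.516, -0.348, 0.27]]
```

View pics/ov.png

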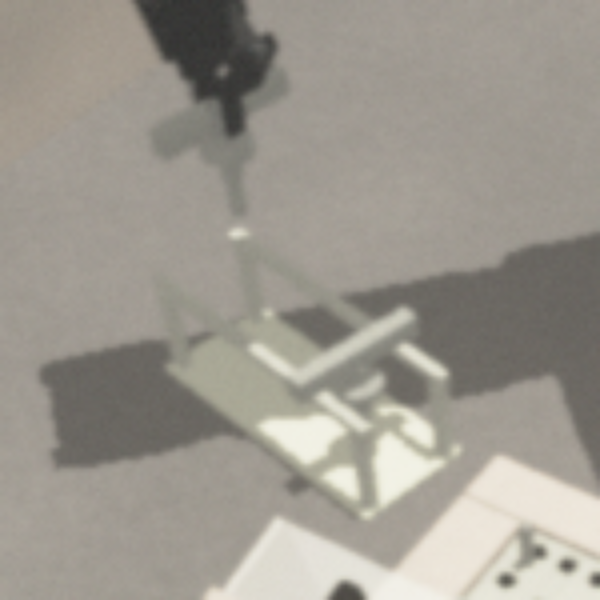

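Insert hangs upright in the grip over the free half of the rack (crop ~235,230 foot; rack centre ~300,380). Descend.

>>> arm_command:
  targets:
    - {"linear": [0.006, -0.011, 0.02], "angular": [0, 0, 0.003], "hand": 0}
    - {"linear": [0.006, -0.011, 0.07], "angular": [0, 0, 0.003], "hand": 0}
    - {"linear": [0.006, -0.011, 0.12], "angular": [0, 0, 0.003], "hand": 0}
    - {"linear": [0.006, -0.011, 0.17], "angular": [0, 0, 0.003], "hand": 0}
    - {"linear": [0.006, -0.011, 0.22], "angular": [0, 0, 0.003], "hand": 0}
    - {"linear": [0.006, -0.011, 0.26], "angular": [0, 0, 0.003], "hand": 0}
    - {"linear": [0.006, -0.011, 0.283], "angular": [0, 0, 0.003], "hand": 0}
    - {"linear": [0.006, -0.011, 0.283], "angular": [0, 0, 0.003], "hand": 0}

```text
t: 15.5
position: [0.4614, -0.3703, 0.0985]
eef_rot: [-0.25, -3.129, -0.002]
force: [0.3, 0.2, -2.1]
finger_gap: 0.169
grip_force: 82.6
```

```bash
python3 st.py
```

```text
15.5 [ 0.4614 -0.3703  0.0985] baryaw -0.159 [ 0.3  0.2 -2.1] [-0.02  0.02 -0.01] 0.169 82.6
```

Now to contact (~14 mm further), watching force.

>>> arm_command:
  targets:
    - {"linear": [0, 0, 0.006], "angular": [0, 0, 0], "hand": 0}
    - {"linear": [0, 0, 0.012], "angular": [0, 0, 0], "hand": 0}
    - {"linear": [0, 0, 0.018], "angular": [0, 0, 0], "hand": 0}
    - {"linear": [0, 0, 0.022], "angular": [0, 0, 0], "hand": 0}
    - {"linear": [0, 0, 0.026], "angular": [0, 0, 0], "hand": 0}
    - {"linear": [0, 0, 0.028], "angular": [0, 0, 0], "hand": 0}
    - {"linear": [0, 0, 0.028], "angular": [0, 0, 0], "hand": 0}
    - {"linear": [0, 0, 0.028], "angular": [0, 0, 0], "hand": 0}

```text
t: 16.3
position: [0.4625, -0.3708, 0.0863]
eef_rot: [0.25, 3.132, -0.0]
force: [-0.4, 0.3, -2.5]
finger_gap: 0.166
grip_force: 82.6
```

>>> arm_command:
  targets:
    - {"linear": [0, 0, 0.002], "angular": [0, 0, 0], "hand": 0}
    - {"linear": [0, 0, 0.004], "angular": [0, 0, 0], "hand": 0}
    - {"linear": [0, 0, 0.006], "angular": [0, 0, 0], "hand": 0}
    - {"linear": [0, 0, 0.006], "angular": [0, 0, 0], "hand": 0}
    - {"linear": [0, 0, 0.006], "angular": [0, 0, 0], "hand": 0}
    - {"linear": [0, 0, 0.006], "angular": [0, 0, 0], "hand": 0}
    - {"linear": [0, 0, 0.006], "angular": [0, 0, 0], "hand": 0}
    - {"linear": [0, 0, 0.006], "angular": [0, 0, 0], "hand": 0}

```text
t: 17.1
position: [0.4626, -0.3709, 0.085]
eef_rot: [0.25, 3.13, -0.001]
force: [-7.3, 6.2, 22.9]
finger_gap: 0.168
grip_force: 86.4
```

>>> arm_command:
  targets:
    - {"linear": [0, 0, -0.002], "angular": [0, 0, 0], "hand": 0}
    - {"linear": [0, 0, -0.004], "angular": [0, 0, 0], "hand": 0}
    - {"linear": [0, 0, -0.004], "angular": [0, 0, 0], "hand": 0.3}
    - {"linear": [0, 0, -0.004], "angular": [0, 0, 0], "hand": 0.5}
    - {"linear": [0, 0, -0.004], "angular": [0, 0, 0], "hand": 0.5}
    - {"linear": [0, 0, -0.004], "angular": [0, 0, 0], "hand": 0.7}
    - {"linear": [0, 0, -0.004], "angular": [0, 0, 0], "hand": 0.7}
    - {"linear": [0, 0, -0.004], "angular": [0, 0, 0], "hand": 0.7}

```text
t: 17.9
position: [0.4625, -0.3708, 0.0852]
eef_rot: [-0.25, -3.132, -0.0]
force: [0.2, 1.2, -0.2]
finger_gap: 0.701
grip_force: 0.0
```

>>> arm_command:
  targets:
    - {"linear": [0, 0, -0.02], "angular": [0, 0, 0], "hand": 0.7}
    - {"linear": [0, 0, -0.05], "angular": [0, 0, 0], "hand": 0.7}
    - {"linear": [0, 0, -0.1], "angular": [0, 0, 0], "hand": 0.7}
    - {"linear": [0, 0, -0.16], "angular": [0, 0, 0], "hand": 0.7}
    - {"linear": [0, 0, -0.22], "angular": [0, 0, 0], "hand": 0.7}
    - {"linear": [0.1, 0, -0.28], "angular": [0, 0, 0], "hand": 0.7}
    - {"linear": [0.2, 0, -0.3], "angular": [0, 0, 0], "hand": 0.7}
    - {"linear": [0.2, 0, -0.3], "angular": [0, 0, 0], "hand": 0.7}

```text
t: 18.7
position: [0.3609, -0.3547, 0.2382]
eef_rot: [0.252, 3.13, -0.003]
force: [1.2, -1.3, 0.7]
finger_gap: 0.702
grip_force: 0.0
```

```bash
python3 st.py; python3 - <<'E'
from h import *
im,d=get_image("scene");W=cloud("scene",d)
cv2.imwrite("pics/end.png",cv2.resize(im[90:300,150:430,::-1],(800,600)))
q=W.reshape(-1,3);q=q[(abs(q[:,0]-.47)<.09)&(q[:,1]<-.2)&(q[:,1]>-.45)&(q[:,2]>.1)&(q[:,2]<.12)]
for m in(q[:,1]<-.31,q[:,1]>-.31):
    r=cv2.minAreaRect(q[m][:,:2].astype(np.float32)*1000);print(np.round(r[0]),np.round(r[1]),r[2],np.percentile(q[m][:,2],[50,97]))
E
```

```text
18.7 [ 0.3609 -0.3547  0.2382] baryaw -0.161 [ 1.2 -1.3  0.7] [-0.07  0.    0.01] 0.702 0.0
[ 461. -367.] [ 22. 113.] 79.27816009521484 [0.10928571 0.11366536]
[ 480. -253.] [ 21. 111.] 77.36511993408203 [0.10912486 0.11383969]
```

View pics/end.png

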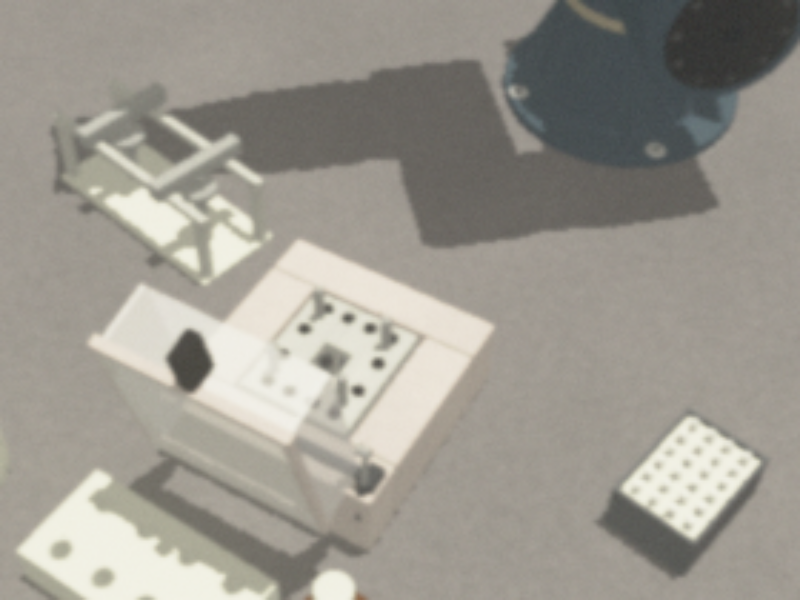

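Both inserts hang on the rails (~120,110 and ~200,165), the hood is open (~190,360), the block is seated with an empty well (~330,358), and the tip box (~690,475) is undisturbed.

```bash
python3 -c "from station import close_job;print(close_job())"
```

```text
the job is handed in; nothing more can be done
None
```

The job is handed in at about 19 s of the 72 s allowed: the hood stays open by itself, the insert was twisted free with the block still in its seat, and it now hangs upright across the free half of the rack, with the spare and tip box left where they were.

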